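# Hold the spring clip open over the raised menu card

## Robot

A 6-joint arm with a two-finger parallel gripper is mounted at the origin on the work surface. World frame = base frame: x ahead of the robot, y to its left, z up, the work surface at z = 0. Lengths are in m, angles in rad, forces in N, time in s.
With the tool pointing down it reaches from about 0.275 to 0.975 m from the base axis. Payload 8.4 kg.
Tool frame: the origin (TCP) lies midway between the tips of the shut fingers; the grasp point (between the pads) lies 19 mm behind it (arm.grip_point_offset is the distance from the TCP to the grasp point, in m); z points along the fingers, y is the line along which they close (so a half turn about z gives the same grasp; the last joint's range is limited). The gripper opens to 92 mm and grips with 3 to 60 N. Pads are 20 mm wide; open, the fingers measure 128 mm over their backs; the gripper's body (75 mm by 189 mm) begins 69 mm behind the grasp point.
Start: joints at [-1.322, 0.353, 1.633, -0, 1.155, -0.002], TCP at [0.155, -0.605, 0.175] pointing down, gripper open.
Joint ranges: [-2.63, 2.63], [-0.92, 2.1], [0.06, 2.66], [-1.3, 4.44], [0, 2.69], [-3.02, 3.02]. Speed limits (rad/s): [2.22, 2.22, 2.79, 3.14, 3.14, 3.14].

## Interface

Orientations are given as a unit quaternion [w, x, y, z].
In Python, from rig import arm gives the robot as it stands. The module is installed in compiled form; this text tells all that it offers.
- The arm moves only by the tool step_arm, never from a script. Its argument "commands" is a list of rows, each a list of 3 entries, a list of its own where there are three numbers: the shift along the tool's x, y, z in cm, then the turn, a rotation vector about the tool's x, y, z in degrees, then the closure in counts, from 0 (fully open) to 255 (shut). In form: [[[dx, dy, dz], [wx, wy, wz], fingers], ...]. A call has 1 to 20 rows; each row shifts and turns the commanded pose from where the row before left it, along the tool's axes as they then stand; what a row does not reach is not made up. A row lasts 1/10 s, in which the tool goes at most 50 mm and 8.59 degrees, less where a joint would pass 70% of its speed; a pose out of reach is approached as far as the arm can. A call with a gripper value outside its range is refused whole. The fingers move at their own pace and stop on an object; "newtons" is the grip in N (left out, the last holds). Time passes only in rows, so rows that do not move let the fingers close. It gives the time, the measured TCP pose, the force, the opening and the grip force at its end, in the units of the state.
- arm.read_state(): the state, without advancing time (a new reading comes with each control period).
- arm.snapshot(name): name is "side" or "top" or "wrist"; returns a dict with "color" (480x640x3 uint8, blue, green, red), "z_map" (480x640 float32, m along the optical axis (not along the pixel's ray), 0 where there is no reading), "vertical_fov" (degrees; the focal length in pixels is half the picture's height over the tangent of half this angle, whatever the lens; pixels are square), "cx", "cy" (the principal point, pixels), "world_from_camera" (4x4, takes a point from camera to world coordinates). Camera axes: x right, y down, z forward; pixel columns grow to the right and rows downward; lengths in m; the calibration is good to about 2 mm. A picture is of the moment at which its call begins.
- arm.hand_in(): hands the job in; it is judged then, once.
The state is a dict: "t": time; "joints": joint angles; "joint_vel": joint speeds; "effort": joint torques, N m; "tool_pos": TCP position; "orientation": TCP orientation; "wrist_force": force on the tool from outside, world axes, zero at the start; "moment": the same for the moment, N m; "opening": opening from 0.0 (shut) to 1.0 (fully open); "finger_force": force on a finger pad.
Only numpy, scipy, OpenCV 4.12 (cv2) and the standard library are available. Lean on these libraries where they do the work, as an engineer would, in place of code of your own. Each camera call takes 0.05 s, during which the arm holds its last target. There are 200 camera calls.

## Task

At the coffee counter, throw the red-knobbed lever of the menu stand over into its green-marked notch, so that the menu card rises, and leave it there. Then take the blue spring clip by its two handles, squeeze it wide open and bring it down over the red mark in the middle of the card's top edge, square to the card, one jaw on each side, with the card's edge well inside the gaping jaws but neither bitten nor leaned on. Finish while still holding the clip open like that, in the air and still, and leave the mug, sugar jar and canister where they stand.

Things in the scene. Friction and masses are not known exactly. Their poses are not given: they have to be found in the camera images.
- stand: Fixed dark wooden stand. Origin: on the counter, midway under the card. Base 110 (x) x 245 (y -100 to 145) x 12 mm. Two panels, together 30 mm thick in x, y -75 to 75, top at z 100; the card slides up and down between them, faces along x, long edge along y. At y 96-104 an aluminium disc (radius 50, centre z 62) has two black notch marks; the one on the +x side has a green patch.
- lever_pivot (a point): Point on the lever's turning axis, stand frame (0, 125, 62) mm. The axis runs along the stand's y. The lever swings beyond the disc, in the plane y = 125 mm.
- lever_knob (a point): Centre of the red ball knob (24 mm diameter) at the end of the lever, 80 mm from the pivot; the rod below it is 10 mm thick. Moves with the lever.
- lift_lever (a joint): Lever angle, rad. 0: lowered notch, leaning 0.5 rad from upright to the stand's -x. Grows as the knob goes over the top to +x. 1.0: green notch, leaning 0.5 rad to +x. A spring detent draws it into 0 or 1.0 from either side (divide near 0.5; about 6 N at the knob to throw, and it stays when let go); end stop 1.25. Lifts the card 55 mm per rad.
- card_top (a point): Middle of the menu card's top edge, marked by a red patch 20 mm wide. Rides with the card: 102 mm above the counter with the lever at 0, 157 mm with the lever in the green notch. Card 5 mm thick (along stand x), 130 mm wide (along stand y).
- clip: Loose blue spring clip, about 90 g, standing on the counter, jaws down, handles up. Origin: centre between its closed feet, underneath. Squeezing the handles together along its x spreads the jaws. Jaws 50 mm wide (y), from the pivot to z 0, outward feet 30 mm over both in x; fully open the feet's inner edges are 35 mm apart at z 3, outer 62 mm. Either way round is the same.
- clip_pivot (a point): Middle of the clip's pivot axis (along its y), 50 mm above its origin. Handles: two flat plates 30 mm wide (y), 55 to 100 mm above the origin, sloping outwards; 55 mm over their outer faces at the top when closed, nearly upright and about 19 mm over the tops when fully squeezed.
- jaw_a (a joint): Opening angle of one jaw in rad; the other always opens equally. 0 closed, 0.35 fully open (stop). The spring yields from about 5 N of pinch at the tops of the handles and is fully open at about 10 N; 20 N holds it firmly.
- mug: White mug, bystander, 76 mm wide, 90 mm high. Origin: centre of its underside.
- sugar_jar: Amber sugar jar with steel cap, bystander, 68 mm wide, 110 mm high. Origin: centre of its underside.
- canister: White and blue canister, bystander, 68 mm wide, 120 mm high. Origin: centre of its underside.

How it is judged:
By the outcome, as a careful person would: the job done as asked, in the order asked, and still so for the second after the job is handed in, while the arm keeps its last pose, push and grip.
It also fails if it takes over 56 s, if anything falls off the work surface, if the arm or the gripper's body presses on something with over 40 N, if the wrist force passes 120 N, or if a joint passes its speed limit or range.

## Working session

There is one attempt and no reset: what is moved stays moved. The work goes in short steps, Python scripts to look and compute and a tool call to move; the robot and the scene stay as the last step left them, time stands still between calls to the robot, and variables do not carry over. Pictures are saved under pics/ and viewed, at most 11 in all, crops included, and the job is handed in when it is done.

Besides the shell and the picture viewer there is one more tool, called after "Emit:" as name(argument=value, ...), one argument or row to a line, values as JSON. step_arm: Moves the arm, as the interface text tells. Its arguments: {"type":"object","properties":{"commands":{"type":"array","items":{"type":"array"}},"newtons":{"type":"number"}},"required":["commands"]}

```bash
mkdir -p pics; cat > h.py <<'E'
import numpy as np, cv2
from rig import arm
def snap(n,f=None):
    s=arm.snapshot(n)
    if f: cv2.imwrite('pics/'+f,s['color'])
    return s
def pts(s):
    z=s['z_map'];h,w=z.shape;f=h/2/np.tan(np.radians(s['vertical_fov'])/2)
    v,u=np.mgrid[:h,:w]
    p=np.stack([(u-s['cx'])/f*z,(v-s['cy'])/f*z,z],-1)
    T=s['world_from_camera'];P=p@T[:3,:3].T+T[:3,3];P[z==0]=np.nan
    return P
E
python3 - <<'E'
from h import *
a=snap('side','s1.png');b=snap('top','t1.png')
np.savez('a.npz',P=pts(a),c=a['color']);np.savez('b.npz',P=pts(b),c=b['color'])
for s in(a,b):print(s['world_from_camera'].round(3),s['vertical_fov'],s['cx'],s['cy'])
print(arm.read_state())
E
```

```text
[[-0.834 -0.291  0.47  -0.12 ]
 [-0.552  0.475 -0.685  1.009]
 [-0.024 -0.83  -0.557  0.924]
 [ 0.     0.     0.     1.   ]] 43.93897890334849 323.4265750447212 235.4406896190104
[[-1.600e-02 -9.970e-01  7.900e-02  5.000e-01]
 [-1.000e+00  1.800e-02  1.300e-02 -1.000e-03]
 [-1.400e-02 -7.900e-02 -9.970e-01  1.438e+00]
 [ 0.000e+00  0.000e+00  0.000e+00  1.000e+00]] 42.024672217102406 320.805286449672 232.99770109655174
{'t': 0.1, 'joints': array([-1.32239892e+00,  3.53574476e-01,  1.63405303e+00, -4.02654042e-06,
        1.15519124e+00, -2.37930960e-03]), 'joint_vel': array([ 1.99980872e-04, -1.20184673e-03, -2.12721421e-03,  8.99206269e-04,
       -1.01324160e-03, -8.54480593e-05]), 'effort': array([-8.53750098e-04, -5.94902909e+01, -3.34930730e+01,  6.98638684e-02,
        1.83961296e-02, -1.73494482e-05]), 'tool_pos': array([ 0.15498874, -0.60497344,  0.17474443]), 'orientation': array([-6.08192285e-04,  9.92148886e-01,  1.25060835e-01, -7.70481959e-05]), 'wrist_force': array([-0.93858801,  1.27219669,  0.78374529]), 'moment': array([ 0.00729737,  0.02009899, -0.03690433]), 'finger_force': 0.0, 'opening': 1.0004247618803668}
```

View pics/s1.png

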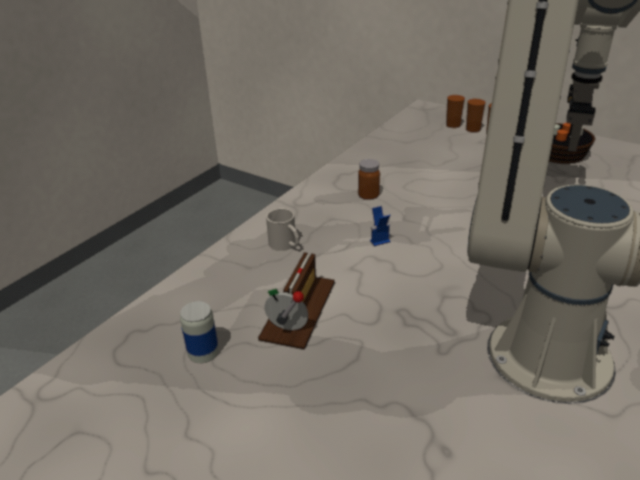

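View pics/t1.png

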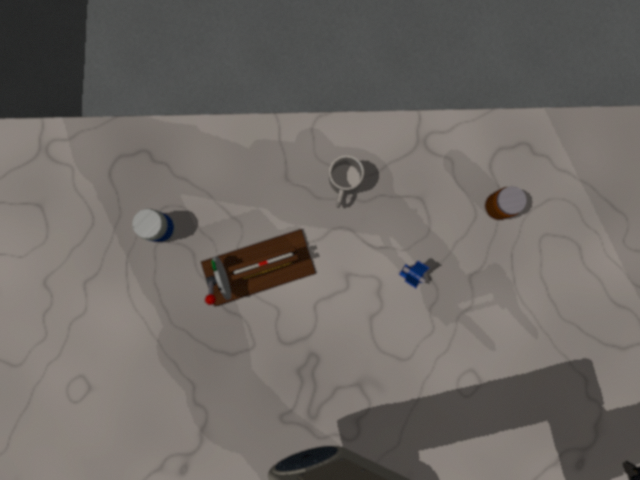

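The side view shows the stand (card mark near 300,270, knob 298,297) and the clip (380,228). The top view shows the knob at (211,299), the card mark at (263,264), the clip at (415,272), the mug at (347,173), the jar at (505,203) and the canister at (153,225).

```bash
python3 - <<'E'
from h import *
for n in 'ab':
    d=np.load(n+'.npz');P=d['P'];c=d['c'];hsv=cv2.cvtColor(c,cv2.COLOR_BGR2HSV)
    H,S,V=hsv[...,0],hsv[...,1],hsv[...,2]
    ms={'red':((H<5)|(H>174))&(S>200)&(V>110),'blue':(H>105)&(H<130)&(S>150)&(V>60),'green':(H>50)&(H<85)&(S>120),'brown':(H<14)&(S>110)&(V<110)}
    for k,m in ms.items():
        nn,l,st,ce=cv2.connectedComponentsWithStats(m.astype(np.uint8))
        for i in range(1,nn):
            if st[i,4]>=8 and st[i,0]<540:
                q=P[l==i];q=q[np.isfinite(q[:,0])]
                uv=np.argwhere(l==i)[:,::-1].astype(np.float32)
                print(n,k,st[i],ce[i].round(1),np.median(q,0).round(4) if len(q) else '',q.min(0).round(3) if len(q) else '',q.max(0).round(3) if len(q) else '')
d=np.load('b.npz');P=d['P'];c=d['c'];hsv=cv2.cvtColor(c,cv2.COLOR_BGR2HSV)
# base plate: points z 8..16mm near stand
w=P[220:320,190:325].reshape(-1,3)
q=w[(w[:,2]>.008)&(w[:,2]<.018)]
print('base',cv2.minAreaRect((q[:,:2]*1000).astype(np.float32)),len(q))
q=w[(w[:,2]>.085)&(w[:,2]<.108)]
print('panel',cv2.minAreaRect((q[:,:2]*1000).astype(np.float32)),len(q))
for nm,(r,cc) in dict(mug=((145,215),(320,385)),jar=((175,230),(475,535)),can=((200,250),(125,185)),clip=((250,300),(390,450))).items():
    w=P[r[0]:r[1],cc[0]:cc[1]].reshape(-1,3);z=np.nanmax(w[:,2]);q=w[w[:,2]>(.04 if nm=='clip' else z-.012)]
    print(nm,z,q.mean(0).round(3),cv2.minAreaRect((q[:,:2]*1000).astype(np.float32)))
y0,x0=250,385
cv2.imwrite('pics/crop1.png',np.hstack([cv2.resize(c[250:300,385:445],None,fx=6,fy=6,interpolation=2),cv2.resize(c[240:300,195:265],(350,300),interpolation=2)]))
E
```

```text
a red [294 292   7   7  41] [297. 295.] [0.4658 0.2552 0.1393] [0.459 0.246 0.133] [0.473 0.262 0.144]
a blue [374 208  13  18 111] [377.6 215.3] [ 0.5243 -0.1905  0.0791] [ 0.49  -0.207  0.053] [ 0.536 -0.159  0.097]
a blue [372 230  17  15 176] [379.4 237.3] [ 0.5094 -0.1773  0.017 ] [ 0.492 -0.201  0.   ] [ 0.526 -0.153  0.045]
a blue [185 334  21  21 336] [195.4 344.4] [0.6138 0.4171 0.0536] [0.599 0.403 0.025] [0.64  0.426 0.081]
a green [270 290   7   5  24] [272.8 292. ] [0.5364 0.2488 0.1131] [0.528 0.244 0.105] [0.545 0.252 0.12 ]
a brown [447  96  17  31 439] [454.3 110.6] [ 0.6469 -0.9947  0.0683] [ 0.622 -1.053  0.003] [ 0.679 -0.976  0.113]
a brown [467  99  18  33 461] [474.5 114.6] [ 0.5688 -0.9957  0.0689] [ 0.54  -1.048 -0.004] [ 0.604 -0.968  0.114]
a brown [489 104   2   7  10] [489.4 106.7] [ 0.5204 -1.0025  0.1062] [ 0.513 -1.017  0.097] [ 0.523 -0.983  0.112]
a brown [359 170  20  29 523] [368.5 184.2] [ 0.651  -0.365   0.0508] [ 0.63  -0.4    0.002] [ 0.687 -0.35   0.094]
a brown [284 254  22  37 107] [294.2 273.2] [0.5468 0.1554 0.0989] [0.526 0.08  0.094] [0.
[... 1002 characters left out ...]

panel ((525.4425659179688, 164.2535400390625), (85.7154769897461, 199.86695861816406), 7.34143590927124) 1091
mug 0.09701136701627111 [ 0.739 -0.039  0.09 ] ((740.3018188476562, -40.1270866394043), (71.92807006835938, 75.07718658447266), 88.94305419921875)
jar 0.11806303842128685 [ 0.671 -0.392  0.11 ] ((670.7068481445312, -392.1192626953125), (58.119625091552734, 57.692508697509766), 34.81947326660156)
can 0.12830863897580658 [0.633 0.387 0.12 ] ((633.2852172851562, 386.87066650390625), (61.58682632446289, 60.18500900268555), 57.963294982910156)
clip 0.10308595369119833 [ 0.517 -0.187  0.072] ((516.3453369140625, -186.61099243164062), (53.3708381652832, 53.79471206665039), 56.391357421875)
```

View pics/crop1.png

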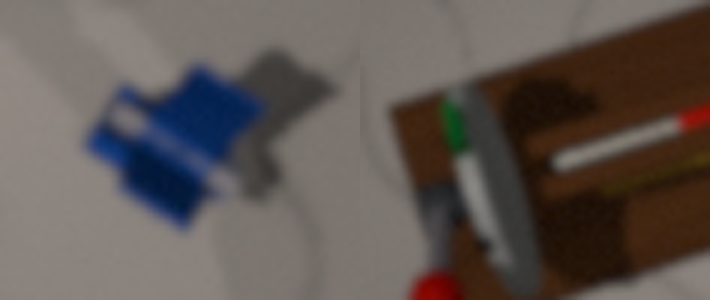

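The crop shows the clip's handles (bright edge from about 125,110 to 230,185) and the lever lying on the −x side. The stand yaw is about 16° and the measured knob agrees with the given geometry. Next I'll take a wrist look over the clip on the way.

```bash
cat >> h.py <<'E'
def plan(pos,yaw,f,n):
    """rows: straight world move to pos with tool-y heading yaw (deg), tool kept down"""
    from scipy.spatial.transform import Rotation as R
    s=arm.read_state();q=s['orientation'];r=R.from_quat(q[[1,2,3,0]])
    g=R.from_matrix(np.array([[-np.sin(np.radians(yaw)),np.cos(np.radians(yaw)),0],[np.cos(np.radians(yaw)),np.sin(np.radians(yaw)),0],[0,0,-1]]).T) 
    g=R.from_matrix(np.column_stack([np.cross([np.cos(np.radians(yaw)),np.sin(np.radians(yaw)),0],[0,0,-1]),[np.cos(np.radians(yaw)),np.sin(np.radians(yaw)),0],[0,0,-1]]))
    w=np.degrees((r.inv()*g).as_rotvec())/n;d=(np.array(pos)-s['tool_pos'])*100/n
    out=[]
    for i in range(n):
        w_=np.round(w,1);out.append([list(map(float,np.round(r.inv().apply(d),2))),list(map(float,w_)),f]);r=r*R.from_rotvec(np.radians(w_))
    print('at',s['tool_pos'].round(4),'yaw y',np.degrees(np.arctan2(*R.from_quat(q[[1,2,3,0]]).as_matrix()[[1,0],1])).round(2))
    print(str(out).replace(' ',''))
E
sed -i '/g=R.from_matrix(np.array/d' h.py
python3 - <<'E'
from h import *
plan((.46,-.19,.33),-20,0,14)
d=np.load('b.npz');P=d['P'];hsv=cv2.cvtColor(d['c'],cv2.COLOR_BGR2HSV)
w=P[225:315,195:325];h=hsv[225:315,195:325]
m=(h[...,1]<60)&(h[...,2]>130)&(w[...,2]>.08)
v,u=np.nonzero(m);print(len(u),u.min()+195,u.max()+195)
q=w[m][:,:2];q=q[abs(q[:,1]-.1415)<.06];print(np.percentile(q,[5,95],axis=0));vx=cv2.fitLine(q.astype(np.float32),cv2.DIST_HUBER,0,.001,.001).ravel();print('yaw',np.degrees(np.arctan2(-vx[0]*np.sign(vx[1]),abs(vx[1]))),vx)
E
```

```text
at [ 0.155  -0.605   0.1747] yaw y -75.63
[[[2.85,-2.33,-1.11],[-0.0,-0.0,-4.0],0],[[3.0,-2.13,-1.11],[-0.0,-0.0,-4.0],0],[[3.14,-1.91,-1.11],[-0.0,-0.0,-4.0],0],[[3.27,-1.69,-1.11],[-0.0,-0.0,-4.0],0],[[3.38,-1.46,-1.11],[-0.0,-0.0,-4.0],0],[[3.47,-1.22,-1.11],[-0.0,-0.0,-4.0],0],[[3.55,-0.97,-1.11],[-0.0,-0.0,-4.0],0],[[3.61,-0.72,-1.11],[-0.0,-0.0,-4.0],0],[[3.65,-0.47,-1.11],[-0.0,-0.0,-4.0],0],[[3.67,-0.21,-1.11],[-0.0,-0.0,-4.0],0],[[3.68,0.04,-1.11],[-0.0,-0.0,-4.0],0],[[3.67,0.3,-1.11],[-0.0,-0.0,-4.0],0],[[3.64,0.55,-1.11],[-0.0,-0.0,-4.0],0],[[3.59,0.81,-1.11],[-0.0,-0.0,-4.0],0]]
9 217 277
[[0.53190434 0.11086257]
 [0.55355498 0.18330875]]
yaw 16.66012 [ 0.28669378 -0.9580223   0.54679865  0.13353685]
```

Emit:
step_arm(
  commands=[
    [[2.85,-2.33,-1.1],[0,0,-4],0],
    [[3.0,-2.13,-1.1],[0,0,-4],0],
    [[3.14,-1.9,-1.1],[0,0,-4],0],
    [[3.27,-1.7,-1.1],[0,0,-4],0],
    [[3.38,-1.46,-1.1],[0,0,-4],0],
    [[3.47,-1.22,-1.1],[0,0,-4],0],
    [[3.55,-0.97,-1.1],[0,0,-4],0],
    [[3.6,-0.72,-1.1],[0,0,-4],0],
    [[3.65,-0.47,-1.1],[0,0,-4],0],
    [[3.67,-0.2,-1.1],[0,0,-4],0],
    [[3.68,0,-1.1],[0,0,-4],0],
    [[3.67,0.3,-1.1],[0,0,-4],0],
    [[3.64,0.55,-1.1],[0,0,-4],0],
    [[3.6,0.8,-1.1],[0,0,-4],0],
    [[0,0,0],[0,0,0],0],
    [[0,0,0],[0,0,0],0],
  ],
)

```text
t: 1.7
tool_pos: [0.4597, -0.1897, 0.3291]
orientation: [-0.0, 0.817, 0.577, -0.0]
wrist_force: [-0.4, 0.0, 0.2]
opening: 0.998
finger_force: 0.0
```

```bash
python3 - <<'E'
from h import *
s=snap('wrist','w1.png');print(s['world_from_camera'].round(3))
P=pts(s);hsv=cv2.cvtColor(s['color'],cv2.COLOR_BGR2HSV);H,S,V=cv2.split(hsv)
m=(H>105)&(H<130)&(S>130)&(V>50)
np.savez('w.npz',P=P,c=s['color'],m=m)
q=P[m];q=q[np.isfinite(q[:,0])];print(len(q),q.min(0),q.max(0))
for lo,hi in((-.01,.015),(.045,.06),(.085,.12)):
    k=q[(q[:,2]>lo)&(q[:,2]<hi)][:,:2]
    if len(k)>5: print(lo,len(k),k.mean(0),cv2.minAreaRect((k*1000).astype(np.float32)))
E
```

```text
[[ 0.942 -0.32  -0.1    0.489]
 [-0.335 -0.899 -0.281 -0.11 ]
 [-0.     0.299 -0.954  0.538]
 [ 0.     0.     0.     1.   ]]
1454 [ 0.48456112 -0.21399825  0.00148755] [ 0.54439897 -0.15897029  0.09989093]
-0.01 111 [ 0.51753896 -0.16925246] ((514.3375244140625, -186.3555908203125), (48.89107131958008, 29.469573974609375), 55.44401168823242)
0.045 294 [ 0.51550601 -0.18637884] ((514.5531616210938, -186.34780883789062), (49.90871810913086, 17.811988830566406), 63.77619552612305)
0.085 466 [ 0.51801084 -0.18857471] ((514.28857421875, -186.5395050048828), (29.508726119995117, 53.636436462402344), 56.128448486328125)
```

View pics/w1.png

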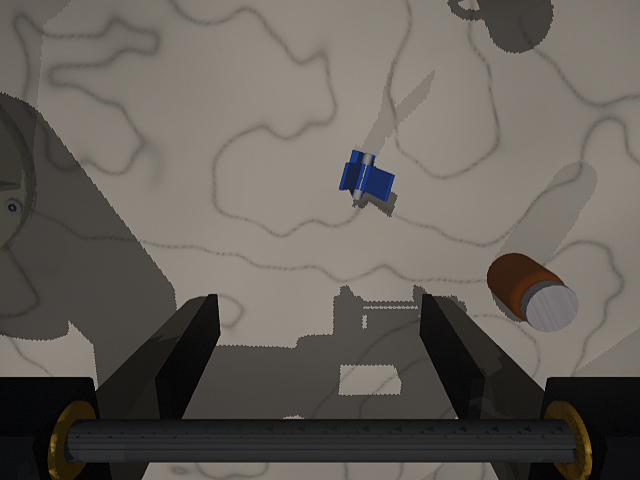

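The wrist view shows the clip at about (365,178), with nothing near it. Its feet and handle rectangles agree: centre (0.5144, −0.1864), clip x heading −34°. Lever next.

```bash
python3 - <<'E'
from h import *
plan((.412,.234,.26),16.5,255,12)
E
```

```text
at [ 0.4591 -0.1903  0.3288] yaw y -19.65
[[[3.2,-1.56,0.57],[-0.0,0.0,-3.0],255],[[3.27,-1.39,0.57],[-0.0,0.0,-3.0],255],[[3.34,-1.22,0.57],[-0.0,0.0,-3.0],255],[[3.4,-1.04,0.57],[-0.0,0.0,-3.0],255],[[3.45,-0.86,0.57],[-0.0,0.0,-3.0],255],[[3.49,-0.68,0.57],[-0.0,0.0,-3.0],255],[[3.52,-0.49,0.57],[-0.0,0.0,-3.0],255],[[3.54,-0.31,0.57],[-0.0,0.0,-3.0],255],[[3.56,-0.12,0.57],[-0.0,0.0,-3.0],255],[[3.56,0.06,0.57],[-0.0,0.0,-3.0],255],[[3.55,0.25,0.57],[-0.0,0.0,-3.0],255],[[3.53,0.43,0.57],[-0.0,0.0,-3.0],255]]
```

Emit:
step_arm(
  commands=[
    [[3.2,-1.56,0.57],[0,0,-3],255],
    [[3.27,-1.4,0.57],[0,0,-3],255],
    [[3.34,-1.2,0.57],[0,0,-3],255],
    [[3.4,-1.04,0.57],[0,0,-3],255],
    [[3.45,-0.86,0.57],[0,0,-3],255],
    [[3.49,-0.68,0.57],[0,0,-3],255],
    [[3.52,-0.5,0.57],[0,0,-3],255],
    [[3.54,-0.3,0.57],[0,0,-3],255],
    [[3.56,-0.12,0.57],[0,0,-3],255],
    [[3.56,0.06,0.57],[0,0,-3],255],
    [[3.55,0.25,0.57],[0,0,-3],255],
    [[3.53,0.43,0.57],[0,0,-3],255],
    [[0,0,0],[0,0,0],255],
    [[0,0,0],[0,0,0],255],
  ],
)

```text
t: 3.15
tool_pos: [0.4123, 0.2331, 0.2603]
orientation: [-0.0, 0.6, 0.8, -0.001]
wrist_force: [0.3, -0.4, 0.7]
opening: 0.005
finger_force: 0.0
```

```bash
cat >> h.py <<'E'
def stand(s):
    P=pts(s);hsv=cv2.cvtColor(s['color'],cv2.COLOR_BGR2HSV);H,S,V=cv2.split(hsv)
    m=(((H<5)|(H>174))&(S>180)&(V>80)).astype(np.uint8)
    n,l,st,ce=cv2.connectedComponentsWithStats(m)
    for i in range(1,n):
        if st[i,4]>15:
            q=P[l==i];q=q[np.isfinite(q[:,0])];print('red',ce[i].round(),st[i,4],np.median(q,0).round(4) if len(q) else '',q.max(0).round(4) if len(q) else '')
    return P,H,S,V
def rect(P,m):
    k=P[m][:,:2];k=k[np.isfinite(k[:,0])];print('rect',len(k),cv2.minAreaRect((k*1000).astype(np.float32)))
E
python3 - <<'E'
from h import *
s=snap('wrist','w2.png')
P,H,S,V=stand(s)
near=(np.abs(P[...,0]-.544)<.12)&(np.abs(P[...,1]-.15)<.15)&(H<20)&(S>70)
rect(P,near&(P[...,2]>.094)&(P[...,2]<.106));rect(P,near&(P[...,2]>.008)&(P[...,2]<.016))
plan((.412,.234,.122),16.5,255,5)
E
```

```text
red [390. 224.] 601 [0.4674 0.2519 0.1393] [0.4796 0.2619 0.1445]
red [420. 337.] 112 [0.544  0.1429 0.1009] [0.5497 0.1525 0.1023]
rect 2744 ((525.1741943359375, 166.74624633789062), (54.72262191772461, 154.9667205810547), 15.754152297973633)
rect 8641 ((537.611572265625, 163.9586639404297), (110.06106567382812, 244.5272979736328), 17.110498428344727)
at [0.4125 0.2327 0.2606] yaw y 16.27
[[[0.03,0.0,2.77],[-0.0,0.0,-0.0],255],[[0.03,0.0,2.77],[-0.0,0.0,-0.0],255],[[0.03,0.0,2.77],[-0.0,0.0,-0.0],255],[[0.03,0.0,2.77],[-0.0,0.0,-0.0],255],[[0.03,0.0,2.77],[-0.0,0.0,-0.0],255]]
```

View pics/w2.png

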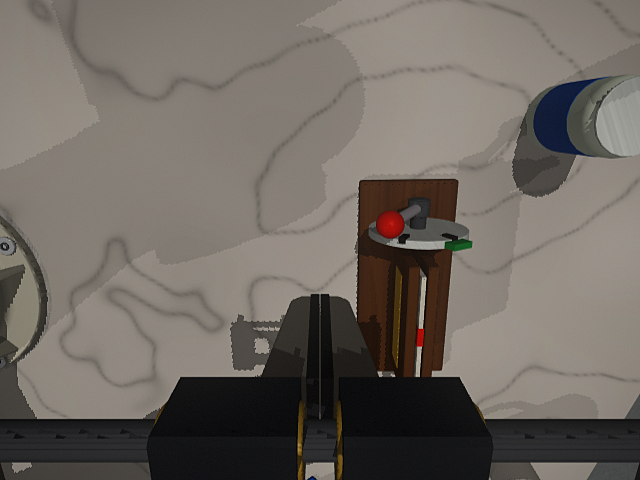

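The view shows the knob at (390,224), the green patch at (458,244), the shut fingers clear of the knob to its left, and the card's mark at (420,337). The base rectangle gives the stand origin (0.5442, 0.1425) and yaw 17.1°. Next I descend and push.

Emit:
step_arm(
  commands=[
    [[0,0,2.8],[0,0,-0.8],255],
    [[0,0,2.8],[0,0,0],255],
    [[0,0,2.8],[0,0,0],255],
    [[0,0,2.8],[0,0,0],255],
    [[0,0,2.6],[0,0,0],255],
    [[0,0,0],[0,0,0],255],
    [[0,1.5,0],[0,0,0],255],
    [[0,1.0,0],[0,0,0],255],
    [[0,0.7,0],[0,0,0],255],
    [[0,0.7,0],[0,0,0],255],
    [[0,0.7,0],[0,0,0],255],
    [[0,0.7,0],[0,0,0],255],
    [[0,0,0],[0,0,0],255],
  ],
)

```text
t: 4.5
tool_pos: [0.464, 0.2502, 0.1231]
orientation: [0.0, 0.594, 0.805, 0.0]
wrist_force: [0.5, -0.0, -1.3]
opening: 0.001
finger_force: 0.0
```

```bash
python3 - <<'E'
from h import *
s=snap('side');P,H,S,V=stand(s)
cv2.imwrite('pics/s2.png',cv2.resize(s['color'][230:350,230:390],None,fx=4,fy=4,interpolation=2))
print(arm.read_state()['wrist_force'])
E
```

```text
red [298. 296.] 79 [0.4635 0.2555 0.1377] [0.5105 0.2667 0.1457]
[-1.15955525  0.897596    0.42114365]
```

View pics/s2.png

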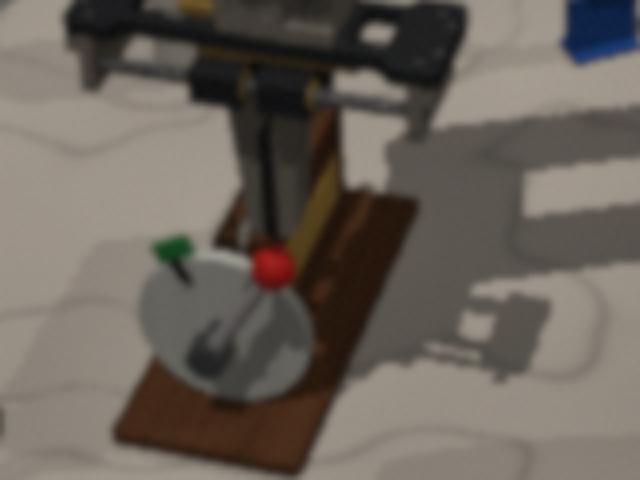

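The side crop shows the lever still in its start notch, with the fingers just behind or touching the knob at crop (272,268). I'll check with depth.

```bash
python3 - <<'E'
from h import *
y=np.radians(17.1);O=np.array([.5442,.1425,0]);R=np.array([[np.cos(y),np.sin(y),0],[-np.sin(y),np.cos(y),0],[0,0,1]])
s=snap('side');Q=((pts(s)-O)@R.T*1000)
for v in range(272,312,3): print(v,[tuple(Q[v,u].round().astype(int)) if np.isfinite(Q[v,u,0]) else None for u in range(288,312,3)])
w=snap('wrist','w3.png');stand(w)
E
```

```text
272 [(np.int64(71), np.int64(-110), np.int64(-1)), (np.int64(-34), np.int64(136), np.int64(201)), (np.int64(-42), np.int64(141), np.int64(207)), (np.int64(-47), np.int64(136), np.int64(204)), (np.int64(-54), np.int64(138), np.int64(207)), (np.int64(-60), np.int64(138), np.int64(207)), (np.int64(-63), np.int64(129), np.int64(201)), (np.int64(-17), np.int64(-22), np.int64(81))]
275 [(np.int64(67), np.int64(-99), np.int64(-1)), (np.int64(-32), np.int64(133), np.int64(191)), (np.int64(-40), np.int64(138), np.int64(196)), (np.int64(-47), np.int64(139), np.int64(198)), (np.int64(-53), np.int64(138), np.int64(198)), (np.int64(-59), np.int64(137), np.int64(199)), (np.int64(-63), np.int64(129), np.int64(194)), (np.int64(-19), np.int64(-16), np.int64(77))]
278 [(np.int64(63), np.int64(-87), np.int64(-2)), (np.int64(-33), np.int64(136), np.int64(186)), (np.int64(-40), np.int64(137), np.int64(188)), (np.int64(-47), np.int64(140), np.int64(191)), (np.int64(-52), np.int64(134), np.int64(188)), (np.int64(-60), np.int64(139), np.int64(193)), (np.int64(-61), np.int64(124), np.int64(182)), (np.int64(-
[... 3413 characters left out ...]
), np.int64(107), np.int64(80)), (np.int64(-29), np.int64(102), np.int64(77)), (np.int64(-37), np.int64(106), np.int64(82)), (np.int64(-44), np.int64(106), np.int64(84)), (np.int64(-49), np.int64(101), np.int64(80)), (np.int64(-29), np.int64(24), np.int64(11))]
311 [(np.int64(-19), np.int64(130), np.int64(90)), (np.int64(-15), np.int64(105), np.int64(68)), (np.int64(-22), np.int64(103), np.int64(68)), (np.int64(-28), np.int64(102), np.int64(68)), (np.int64(-37), np.int64(107), np.int64(74)), (np.int64(-42), np.int64(102), np.int64(72)), (np.int64(-49), np.int64(103), np.int64(74)), (np.int64(-33), np.int64(37), np.int64(15))]
red [331. 284.] 1000 [0.4677 0.2566 0.1379] [0.4805 0.2625 0.1437]
```

View pics/w3.png

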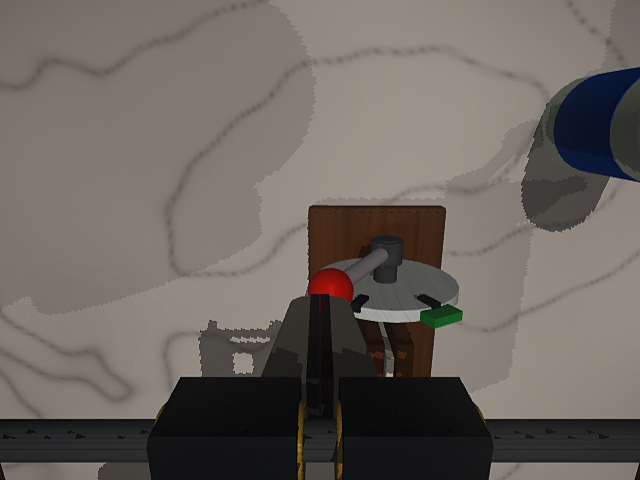

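```bash
python3 - <<'E'
from h import *
s=snap('wrist');P=pts(s);st=arm.read_state()
for v in (290,296,300,305,310,320,340):print(v,[P[v,u].round(3).tolist() for u in (305,320,335)])
f=240/np.tan(np.radians(s['vertical_fov']/2));T=np.linalg.inv(s['world_from_camera'])
for dz in(0,.019,.036):
    p=T[:3,:3]@(st['tool_pos']+[0,0,dz])+T[:3,3];print(dz,p[:2]/p[2]*f+[s['cx'],s['cy']])
print(arm.grip_point_offset,st['tool_pos'])
E
```

```text
290 [[0.468, 0.192, 0.0], [0.463, 0.253, 0.14], [0.47, 0.256, 0.143]]
296 [[0.455, 0.257, 0.162], [0.461, 0.26, 0.164], [0.468, 0.26, 0.161]]
300 [[0.455, 0.256, 0.166], [0.461, 0.26, 0.169], [0.467, 0.261, 0.167]]
305 [[0.455, 0.257, 0.171], [0.461, 0.259, 0.171], [0.467, 0.261, 0.171]]
310 [[0.455, 0.257, 0.177], [0.462, 0.257, 0.172], [0.467, 0.261, 0.176]]
320 [[0.455, 0.257, 0.185], [0.463, 0.253, 0.173], [0.466, 0.261, 0.187]]
340 [[0.456, 0.258, 0.202], [0.465, 0.245, 0.176], [0.466, 0.261, 0.202]]
0 [318.07395675 282.20643395]
0.019 [317.90624014 296.52492441]
0.036 [317.72903413 311.65355452]
0.0187 [0.46272353 0.24964217 0.122894  ]
```

The depth shows the physical fingertips about 37 mm above the reported TCP (tips at z≈0.160). So they passed over the knob. I'll back off, go 4 cm lower and push again.

Emit:
step_arm(
  commands=[
    [[0,-2.5,0],[0,0,0],255],
    [[0,-2.5,0],[0,0,0],255],
    [[0,0,2],[0,0,0],255],
    [[0,0,2],[0,0,0],255],
    [[0,0,0],[0,0,0],255],
    [[0,1.5,0],[0,0,0],255],
    [[0,1.0,0],[0,0,0],255],
    [[0,0.7,0],[0,0,0],255],
    [[0,0.7,0],[0,0,0],255],
    [[0,0.7,0],[0,0,0],255],
    [[0,0.7,0],[0,0,0],255],
    [[0,0,0],[0,0,0],255],
  ],
)

```text
t: 5.9
tool_pos: [0.4657, 0.2505, 0.0836]
orientation: [-0.001, 0.594, 0.805, -0.001]
wrist_force: [-6.4, -2.4, 5.8]
opening: 0.006
finger_force: 3.9
```

```bash
python3 - <<'E'
from h import *
stand(snap('side'));stand(snap('wrist'))
E
```

```text
red [286. 291.] 49 [0.4865 0.2648 0.1465] [0.4938 0.271  0.1524]
red [387. 333.] 1860 [0.4908 0.2629 0.1476] [0.5022 0.2693 0.1523]
```

Emit:
step_arm(
  commands=[
    [[0,0.7,0],[0,0,0],255],
    [[0,0.7,0],[0,0,0],255],
    [[0,0.7,0],[0,0,0],255],
    [[0,0.7,0],[0,0,0],255],
    [[0,0.7,0],[0,0,0],255],
    [[0,0.7,0],[0,0,0],255],
    [[0,0.3,0],[0,0,0],255],
    [[0,0,0],[0,0,0],255],
    [[0,0,0],[0,0,0],255],
  ],
)

```text
t: 6.9
tool_pos: [0.5088, 0.2638, 0.0828]
orientation: [-0.0, 0.594, 0.805, -0.0]
wrist_force: [-0.8, -0.2, 0.4]
opening: 0.003
finger_force: 0.0
```

```bash
python3 - <<'E'
from h import *
stand(snap('side'));stand(snap('wrist'))
E
```

```text
red [263. 290.] 57 [0.5373 0.2791 0.1384] [0.5469 0.2863 0.1454]
red [404. 329.] 2299 [0.5414 0.2769 0.1404] [0.5546 0.2854 0.1453]
```

The lever has gone into the green notch: the knob is where it should be. Retreating, with a look at the card.

Emit:
step_arm(
  commands=[
    [[0,-2.5,0],[0,0,0],255],
    [[0,-2.5,-1],[0,0,0],255],
    [[0,0,-4],[0,0,0],255],
    [[0,0,-4],[0,0,0],255],
    [[0,0,-4],[0,0,0],255],
    [[0,0,-4],[0,0,0],255],
    [[0,0,0],[0,0,0],0],
    [[0,0,0],[0,0,0],0],
  ],
)

```text
t: 7.8
tool_pos: [0.4614, 0.2493, 0.2537]
orientation: [0.0, 0.594, 0.805, 0.001]
wrist_force: [-0.1, -0.0, -0.1]
opening: 0.157
finger_force: 0.0
```

```bash
python3 - <<'E'
from h import *
w=snap('wrist','w4.png');P,H,S,V=stand(w);stand(snap('top'))
m=(P[...,2]>.148)&(P[...,2]<.166)&(abs(P[...,0]-.544)<.1)&(abs(P[...,1]-.14)<.09);rect(P,m);print(np.nanmean(P[m],0))
plan((.5144,-.1864,.20),-34.2,0,13)
E
```

```text
red [422. 229.] 632 [0.5408 0.2746 0.1404] [0.5532 0.2845 0.1457]
red [199. 264.] 67 [0.5429 0.2694 0.141 ] [0.5513 0.2785 0.1498]
red [259. 262.] 21 [0.5445 0.1427 0.156 ] [0.5483 0.149  0.1591]
rect 141 ((527.8824462890625, 195.54733276367188), (5.054389953613281, 19.36099624633789), 17.50228500366211)
[0.52704253 0.1979575  0.15499084]
at [0.4603 0.2487 0.2517] yaw y 17.18
[[[-3.32,-0.59,0.4],[-0.0,0.0,4.0],0],[[-3.35,-0.36,0.4],[-0.0,0.0,4.0],0],[[-3.37,-0.12,0.4],[-0.0,0.0,4.0],0],[[-3.37,0.11,0.4],[-0.0,0.0,4.0],0],[[-3.35,0.35,0.4],[-0.0,0.0,4.0],0],[[-3.32,0.58,0.4],[-0.0,0.0,4.0],0],[[-3.27,0.81,0.4],[-0.0,0.0,4.0],0],[[-3.21,1.04,0.4],[-0.0,0.0,4.0],0],[[-3.13,1.26,0.4],[-0.0,0.0,4.0],0],[[-3.03,1.47,0.4],[-0.0,0.0,4.0],0],[[-2.92,1.68,0.4],[-0.0,0.0,4.0],0],[[-2.8,1.88,0.4],[-0.0,0.0,4.0],0],[[-2.66,2.07,0.4],[-0.0,0.0,4.0],0]]
```

Emit:
step_arm(
  commands=[
    [[-3.32,-0.6,0.4],[0,0,4],0],
    [[-3.35,-0.36,0.4],[0,0,4],0],
    [[-3.37,-0.12,0.4],[0,0,4],0],
    [[-3.37,0.1,0.4],[0,0,4],0],
    [[-3.35,0.35,0.4],[0,0,4],0],
    [[-3.32,0.6,0.4],[0,0,4],0],
    [[-3.27,0.8,0.4],[0,0,4],0],
    [[-3.2,1.04,0.4],[0,0,4],0],
    [[-3.13,1.26,0.4],[0,0,4],0],
    [[-3.03,1.47,0.4],[0,0,4],0],
    [[-2.92,1.68,0.4],[0,0,4],0],
    [[-2.8,1.88,0.4],[0,0,4],0],
    [[-2.66,2.07,0.4],[0,0,4],0],
    [[0,0,0],[0,0,0],0],
    [[0,0,0],[0,0,0],0],
  ],
)

```text
t: 9.4
tool_pos: [0.514, -0.1855, 0.1993]
orientation: [-0.001, 0.887, 0.463, -0.001]
wrist_force: [-0.3, 0.8, -0.5]
opening: 0.998
finger_force: 0.0
```

```bash
cat >> h.py <<'E'
def clip(s,bands=((.085,.12),)):
    P=pts(s);H,S,V=cv2.split(cv2.cvtColor(s['color'],cv2.COLOR_BGR2HSV))
    m=(H>105)&(H<130)&(S>130)&(V>40)&(abs(P[...,0]-arm.read_state()['tool_pos'][0])<.1)&(abs(P[...,1]-arm.read_state()['tool_pos'][1])<.1)
    for lo,hi in bands: rect(P,m&(P[...,2]>lo)&(P[...,2]<hi))
    return P,m
E
python3 - <<'E'
from h import *
w=snap('wrist');P,m=clip(w,((-.01,.015),(.085,.12)))
plan((.5144,-.1864,.039),-34.2,0,7)
# finger tips
y=arm.read_state();st=y['tool_pos']
d=(V:=cv2.cvtColor(w['color'],cv2.COLOR_BGR2GRAY))
for u in(210,430):
  print(u,[(v,(P[v,u]-st).round(3).tolist()) for v in range(285,380,12)])
E
```

```text
rect 346 ((528.04443359375, -180.87881469726562), (26.948001861572266, 48.634281158447266), 46.304351806640625)
rect 870 ((514.6132202148438, -185.79739379882812), (29.321624755859375, 53.396995544433594), 56.32377624511719)
at [ 0.5142 -0.1849  0.1997] yaw y -34.81
[[[-0.01,0.02,2.3],[-0.0,0.0,-0.1],0],[[-0.01,0.02,2.3],[-0.0,0.0,-0.1],0],[[-0.01,0.02,2.3],[-0.0,0.0,-0.1],0],[[-0.01,0.02,2.3],[-0.0,0.0,-0.1],0],[[-0.01,0.02,2.3],[-0.0,0.0,-0.1],0],[[-0.01,0.02,2.3],[-0.0,0.0,-0.1],0],[[-0.01,0.02,2.3],[-0.0,0.0,-0.1],0]]
210 [(285, [-0.144, -0.002, -0.2]), (297, [-0.033, 0.035, 0.041]), (309, [-0.032, 0.033, 0.051]), (321, [-0.035, 0.029, 0.053]), (333, [-0.038, 0.025, 0.054]), (345, [-0.041, 0.021, 0.055]), (357, [-0.201, -0.071, -0.202]), (369, [-0.209, -0.082, -0.199])]
430 [(285, [0.049, -0.136, -0.199]), (297, [0.046, -0.02, 0.042]), (309, [0.044, -0.019, 0.053]), (321, [0.041, -0.023, 0.054]), (333, [nan, nan, nan]), (345, [0.036, -0.03, 0.057]), (357, [0.033, -0.035, 0.058]), (369, [-0.003, -0.225, -0.199])]
```

Emit:
step_arm(
  commands=[
    [[0,0.1,2.3],[0,0,-0.7],0],
    [[0,0,2.3],[0,0,0],0],
    [[0,0,2.3],[0,0,0],0],
    [[0,0,2.3],[0,0,0],0],
    [[0,0,2.3],[0,0,0],0],
    [[0,0,2.3],[0,0,0],0],
    [[0,0,2.3],[0,0,0],0],
    [[0,0,0],[0,0,0],0],
    [[0,0,0],[0,0,0],0],
  ],
)

```text
t: 10.35
tool_pos: [0.5157, -0.1851, 0.0401]
orientation: [-0.0, 0.883, 0.469, -0.0]
wrist_force: [0.0, 0.4, -0.8]
opening: 1.001
finger_force: 0.0
```

```bash
python3 - <<'E'
from h import *
s=snap('side');clip(s)
w=snap('wrist');clip(w)
cv2.imwrite('pics/c1.png',np.hstack([cv2.resize(s['color'][170:260,330:430],(400,360),interpolation=2),cv2.resize(w['color'],(400,300))[:300].copy() if 0 else cv2.resize(w['color'],(400,360))]))
E
```

```text
rect 62 ((519.6187133789062, -182.45904541015625), (26.662734985351562, 79.80802917480469), 38.41571044921875)
rect 3218 ((514.7623901367188, -185.8586883544922), (30.486413955688477, 54.305213928222656), 56.28969955444336)
```

View pics/c1.png

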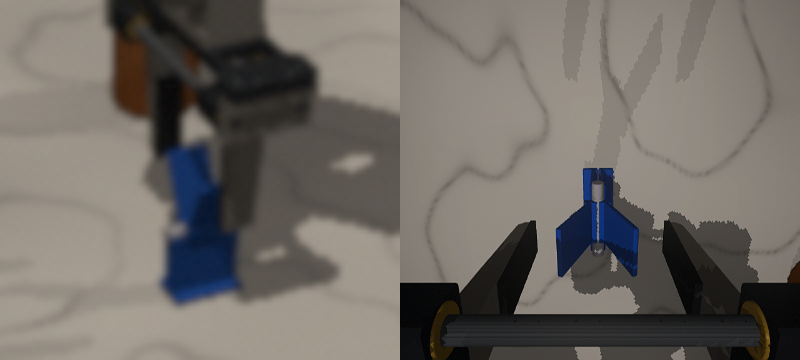

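Both views show the handles centred between the open fingers, with the tips around pivot height on the side view. Now I squeeze.

Emit:
step_arm(
  commands=[
    [[0,0,0],[0,0,0],255],
    [[0,0,0],[0,0,0],255],
    [[0,0,0],[0,0,0],255],
    [[0,0,0],[0,0,0],255],
    [[0,0,0],[0,0,0],255],
    [[0,0,0],[0,0,0],255],
    [[0,0,0],[0,0,0],255],
    [[0,0,0],[0,0,0],255],
    [[0,0,0],[0,0,0],255],
    [[0,0,0],[0,0,0],255],
    [[0,0,0],[0,0,0],255],
    [[0,0,0],[0,0,0],255],
  ],
  newtons=22,
)

```text
t: 11.65
tool_pos: [0.5176, -0.1869, 0.042]
orientation: [0.001, 0.883, 0.468, 0.001]
wrist_force: [-1.9, -0.1, 17.7]
opening: 0.297
finger_force: 22.1
```

```bash
python3 - <<'E'
from h import *
s=snap('side');w=snap('wrist');clip(w,((-.01,.02),(.085,.12)))
cv2.imwrite('pics/c2.png',np.hstack([cv2.resize(s['color'][170:260,330:430],(400,360),interpolation=2),cv2.resize(w['color'],(400,360))]))
E
```

```text
rect 2403 ((504.2919616699219, -178.82879638671875), (49.81261444091797, 53.45207977294922), 56.355159759521484)
rect 2204 ((518.2102661132812, -187.6363067626953), (30.479564666748047, 27.85120964050293), 57.122039794921875)
```

View pics/c2.png

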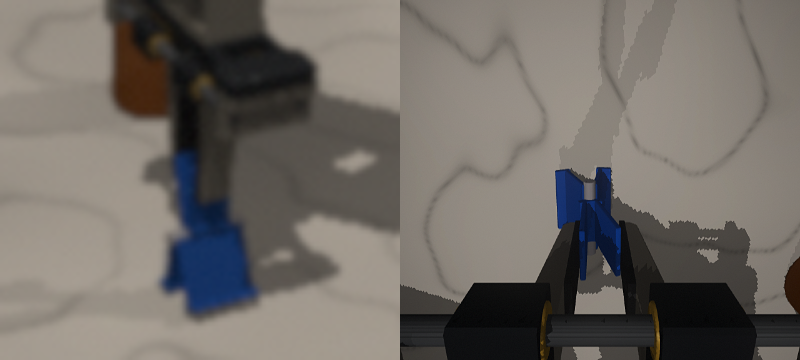

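The clip has leaned during the squeeze and presses on the counter. I'll lift a little so that it can straighten between the pads.

Emit:
step_arm(
  commands=[
    [[0,0,-0.5],[0,0,0],255],
    [[0,0,-0.5],[0,0,0],255],
    [[0,0,-0.5],[0,0,0],255],
    [[0,0,-1],[0,0,0],255],
    [[0,0,-1],[0,0,0],255],
    [[0,0,0],[0,0,0],255],
    [[0,0,0],[0,0,0],255],
  ],
)

```text
t: 12.45
tool_pos: [0.5162, -0.1863, 0.0754]
orientation: [0.0, 0.883, 0.468, 0.0]
wrist_force: [-0.5, -1.1, -0.3]
opening: 0.284
finger_force: 21.8
```

```bash
python3 - <<'E'
from h import *
s=snap('side');w=snap('wrist');st=arm.read_state()
P,m=clip(w,((-.01,.04),(.085,.14)))
y=np.radians(-34);T=st['tool_pos']
for n,S in(('wrist',w),('side',s)):
    P,m=clip(S,());q=P[m];q=q[np.isfinite(q[:,0])]-T;q=np.c_[q[:,:2]@[[np.cos(y),-np.sin(y)],[np.sin(y),np.cos(y)]],q[:,2]]*1000
    for z in range(-40,90,8):
        k=q[(q[:,2]>z)&(q[:,2]<=z+8)]
        if len(k)>3:print(n,z,len(k),'x',np.percentile(k[:,0],[1,25,50,75,99]).round(),'y',np.percentile(k[:,1],[1,99]).round())
cv2.imwrite('pics/c3.png',np.hstack([cv2.resize(s['color'][170:260,330:430],(400,360),interpolation=2),cv2.resize(w['color'],(400,360))]))
print(st['opening'],st['wrist_force'])
E
```

```text
rect 832 ((524.050048828125, -175.43252563476562), (29.351411819458008, 59.4625358581543), 11.807025909423828)
rect 4480 ((515.2750854492188, -184.017333984375), (34.96518325805664, 30.80556869506836), 55.35152816772461)
wrist -40 848 x [-31.   5.   8.  10.  12.] y [-15.  24.]
wrist -32 1502 x [-42. -39. -36. -33.   3.] y [-24.  24.]
wrist -24 402 x [-30. -29. -28. -26.   2.] y [-17.  24.]
wrist -16 406 x [-26. -25. -24. -22.   1.] y [-12.  24.]
wrist -8 392 x [-22. -21. -20. -19.   1.] y [-9. 24.]
wrist 0 280 x [-18. -17. -15.  -2.  -0.] y [-24.  24.]
wrist 8 966 x [-17.  -9.  -7.  -4.   2.] y [-16.  23.]
wrist 16 449 x [-16. -10.  -2.  -1.   2.] y [-14.  14.]
wrist 24 394 x [-13.   0.   1.   2.   5.] y [-14.  14.]
wrist 32 458 x [-12.   2.   3.   4.   7.] y [-14.  15.]
wrist 40 506 x [-12.   5.   6.   7.  10.] y [-14.  15.]
wrist 48 583 x [-12.   8.   9.   9.  13.] y [-14.  15.]
wrist 56 1240 x [-12. -10.  -8.  12.  14.] y [-14.  15.]
side -40 11 x [-37. -29.  -3.  -0.   3.] y [-25.  19.]
side -32 72 x [-47. -40. -35. -31.  -0.] y [-23.  22.]
side -24 58 x [-40. -32. -29. -27.  -3.] y [-23.  22.]
side -16 58 x [-34. -28. -26. -24.  -6.] y [-21.  23.]
side -8 59 x [-32. -24. -22. -19.  -5.] y [-23.  22.]
side 0 50 x [-25. -20. -18. -16. -12.] y [-22.  23.]
side 8 28 x [-22. -19. -18. -15.  -1.] y [-20.  11.]
side 16 30 x [-20. -16. -15. -13.   3.] y [-11.  14.]
side 24 28 x [-19. -17. -14.  -9.   4.] y [-13.  14.]
side 32 16 x [-18. -16. -13.  -2.   7.] y [-2. 14.]
side 40 9 x [-11. -10.   4.   7.   9.] y [ 6. 11.]
side 48 19 x [-14.  -1.   6.   8.  13.] y [-3. 12.]
side 56 14 x [-20. -10.   7.   8.  14.] y [-1. 14.]
0.28221019267385394 [-0.41419034 -0.5416926  -0.54284131]
```

View pics/c3.png

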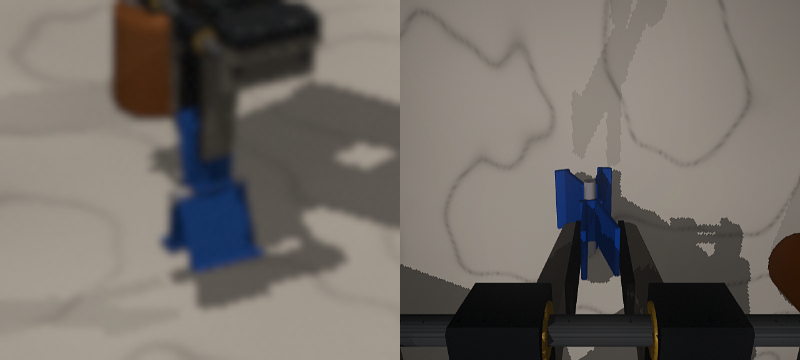

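The clip hangs clear of the counter but leans about 10° between the pads. I'll raise the grip and see whether the opening changes.

Emit:
step_arm(
  commands=[
    [[0,0,-2],[0,0,0],255],
    [[0,0,-2],[0,0,0],255],
    [[0,0,-2],[0,0,0],255],
    [[0,0,0],[0,0,0],255],
    [[0,0,0],[0,0,0],255],
    [[0,0,0],[0,0,0],255],
    [[0,0,0],[0,0,0],255],
  ],
  newtons=36,
)

```text
t: 13.25
tool_pos: [0.5152, -0.1859, 0.1337]
orientation: [-0.001, 0.883, 0.468, -0.001]
wrist_force: [0.1, -0.3, 0.7]
opening: 0.209
finger_force: 35.8
```

```bash
cat >> h.py <<'E'
def prof(S,yaw,z0=-48,z1=72,dz=6):
    st=arm.read_state();y=np.radians(yaw);P,m=clip(S,());q=P[m];q=q[np.isfinite(q[:,0])]-st['tool_pos']
    q=np.c_[q[:,:2]@[[np.cos(y),-np.sin(y)],[np.sin(y),np.cos(y)]],q[:,2]]*1000
    for z in range(z0,z1,dz):
        k=q[(q[:,2]>z)&(q[:,2]<=z+dz)]
        L=k[k[:,0]<-4];R=k[k[:,0]>=-4]
        f=lambda a:np.percentile(a[:,0],[2,50,98]).round(1).tolist() if len(a)>4 else None
        print(z+dz/2,'L',f(L),'R',f(R))
E
python3 - <<'E'
from h import *
w=snap('wrist');prof(w,-34);s=snap('top');print('top');prof(s,-34)
s=snap('side');print('side');prof(s,-34)
E
```

```text
-45.0 L None R None
-39.0 L [-32.7, -26.2, -24.5] R [13.0, 17.4, 22.5]
-33.0 L [-37.8, -32.5, -27.1] R [10.5, 17.6, 22.2]
-27.0 L [-35.9, -25.7, -23.6] R [9.0, 11.1, 11.9]
-21.0 L [-24.3, -22.8, -20.5] R [7.1, 9.5, 10.4]
-15.0 L [-21.5, -19.9, -17.4] R [5.0, 8.1, 8.9]
-9.0 L [-18.7, -17.1, -14.5] R [3.0, 6.3, 7.0]
-3.0 L [-15.7, -14.5, -11.6] R [1.8, 4.5, 5.7]
3.0 L [-13.0, -11.0, -8.6] R [1.3, 2.3, 4.0]
9.0 L [-13.1, -5.5, -4.0] R [-3.9, -1.9, 5.9]
15.0 L [-12.2, -10.4, -4.5] R [-4.0, -0.3, 4.8]
21.0 L [-9.1, -7.2, -5.4] R [0.2, 0.8, 4.1]
27.0 L [-9.1, -7.2, -5.3] R [1.2, 1.7, 5.1]
33.0 L [-8.9, -7.0, -5.1] R [2.2, 3.0, 5.9]
39.0 L [-8.7, -6.8, -5.0] R [3.0, 3.9, 7.0]
45.0 L [-8.7, -6.5, -4.8] R [4.1, 4.7, 8.0]
51.0 L [-8.5, -6.7, -4.8] R [5.0, 5.7, 8.8]
57.0 L [-8.5, -6.6, -4.9] R [6.1, 8.1, 10.0]
63.0 L None R None
69.0 L None R None
top
-45.0 L None R None
-39.0 L None R None
-33.0 L [-34.5, -30.3, -25.2] R None
-27.0 L [-34.3, -32.1, -21.7] R None
-21.0 L None R None
-15.0 L None R None
-9.0 L None R None
-3.0 L None R None
3.0 L None R None
9.0 L None R None
15.0 L None R None

[... 162 characters left out ...]
e R None
side
-45.0 L None R None
-39.0 L [-36.3, -28.8, -25.7] R None
-33.0 L [-41.3, -31.0, -23.9] R [4.2, 5.3, 8.4]
-27.0 L [-41.4, -28.5, -22.2] R None
-21.0 L [-30.2, -23.7, -18.7] R [1.5, 3.3, 5.0]
-15.0 L [-29.3, -22.8, -15.4] R None
-9.0 L [-27.0, -19.8, -13.2] R None
-3.0 L [-22.1, -16.2, -10.2] R None
3.0 L [-20.3, -12.8, -8.2] R None
9.0 L [-17.3, -12.2, -5.8] R None
15.0 L [-16.4, -10.7, -4.8] R None
21.0 L [-15.9, -11.2, -7.4] R None
27.0 L [-17.3, -13.4, -7.9] R None
33.0 L [-17.5, -12.1, -6.2] R [-0.0, 0.9, 2.5]
39.0 L [-15.6, -12.1, -5.9] R None
45.0 L None R None
51.0 L [-12.1, -10.6, -8.6] R [0.8, 2.9, 4.6]
57.0 L None R [2.1, 3.8, 8.5]
63.0 L None R None
69.0 L None R None
```

With 36 N the opening is 19 mm and the feet span about 60 mm, so the clip is fully open. It leans only about 4.5°, which a small tool tilt removes. Carrying it over the card.

Emit:
step_arm(
  commands=[
    [[0,0,-3],[0,0,0],255],
    [[0,0,-4],[0,0,0],255],
    [[0,0,-4],[0,0,0],255],
    [[0,0,-1],[0,0,0],255],
    [[0,0,0],[0,0,0],255],
  ],
)

```text
t: 13.9
tool_pos: [0.5169, -0.1865, 0.2564]
orientation: [0.001, 0.883, 0.468, 0.001]
wrist_force: [0.3, 0.0, -1.7]
opening: 0.207
finger_force: 35.8
```

```bash
python3 - <<'E'
from h import *
plan((.548,.1437,.255),17.1,255,13)
E
```

```text
at [ 0.5169 -0.1865  0.2564] yaw y -34.13
[[[2.24,-1.23,0.01],[0.0,0.0,-3.9],255],[[2.32,-1.07,0.01],[0.0,0.0,-3.9],255],[[2.38,-0.91,0.01],[0.0,0.0,-3.9],255],[[2.44,-0.75,0.01],[0.0,0.0,-3.9],255],[[2.48,-0.58,0.01],[0.0,0.0,-3.9],255],[[2.52,-0.41,0.01],[0.0,0.0,-3.9],255],[[2.54,-0.24,0.01],[0.0,0.0,-3.9],255],[[2.55,-0.06,0.01],[0.0,0.0,-3.9],255],[[2.55,0.11,0.01],[0.0,0.0,-3.9],255],[[2.54,0.28,0.01],[0.0,0.0,-3.9],255],[[2.51,0.45,0.01],[0.0,0.0,-3.9],255],[[2.47,0.62,0.01],[0.0,0.0,-3.9],255],[[2.43,0.79,0.01],[0.0,0.0,-3.9],255]]
```

Emit:
step_arm(
  commands=[
    [[2.24,-1.23,0],[0,0,-3.9],255],
    [[2.32,-1.07,0],[0,0,-3.9],255],
    [[2.38,-0.9,0],[0,0,-3.9],255],
    [[2.44,-0.75,0],[0,0,-3.9],255],
    [[2.48,-0.58,0],[0,0,-3.9],255],
    [[2.52,-0.4,0],[0,0,-3.9],255],
    [[2.54,-0.24,0],[0,0,-3.9],255],
    [[2.55,-0.06,0],[0,0,-3.9],255],
    [[2.55,0.1,0],[0,0,-3.9],255],
    [[2.54,0.28,0],[0,0,-3.9],255],
    [[2.5,0.45,0],[0,0,-3.9],255],
    [[2.47,0.62,0],[0,0,-3.9],255],
    [[2.43,0.8,0],[0,0,-3.9],255],
    [[0,0,0],[-4.5,0,0],255],
    [[0,0,0],[0,0,0],255],
    [[0,0,0],[0,0,0],255],
    [[0,0,0],[0,0,0],255],
  ],
)

```text
t: 15.6
tool_pos: [0.5471, 0.1435, 0.2543]
orientation: [0.023, 0.598, 0.801, 0.031]
wrist_force: [0.0, 0.3, -0.5]
opening: 0.202
finger_force: 36.0
```

```bash
cat >> h.py <<'E'
O=np.array([.5442,.1425,0]);Y=np.radians(17.1)
def sprof(S,z0,z1,dz=6):
    """clip profile in the stand frame (mm)"""
    P,m=clip(S,());q=P[m];q=q[np.isfinite(q[:,0])]-O
    q=np.c_[q[:,:2]@[[np.cos(Y),-np.sin(Y)],[np.sin(Y),np.cos(Y)]],q[:,2]]*1000
    print('z',np.percentile(q[:,2],[.2,99.8]).round(1))
    for z in range(z0,z1,dz):
        k=q[(q[:,2]>z)&(q[:,2]<=z+dz)];L=k[k[:,0]<0];R=k[k[:,0]>=0]
        f=lambda a:(len(a),np.percentile(a[:,0],[2,50,98]).round(1).tolist(),np.percentile(a[:,1],[2,98]).round(1).tolist()) if len(a)>4 else None
        print(z+dz/2,'L',f(L),'R',f(R))
E
python3 - <<'E'
from h import *
w=snap('wrist');sprof(w,204,324)
s=snap('side')
cv2.imwrite('pics/d1.png',np.hstack([cv2.resize(s['color'][190:340,220:370],(400,400),interpolation=2),cv2.resize(w['color'],(400,400))]))
print(arm.read_state()['tool_pos'])
E
```

```text
z [129.8 312.8]
207.0 L None R None
213.0 L (12, [-22.2, -19.5, -16.8], [22.5, 23.7]) R (14, [16.7, 19.4, 25.8], [21.1, 23.2])
219.0 L (1271, [-30.5, -25.5, -20.2], [-23.8, 23.3]) R (1128, [20.3, 25.5, 30.5], [-22.1, 23.0])
225.0 L (244, [-20.2, -19.0, -16.5], [-19.3, 23.6]) R (179, [16.8, 19.1, 20.3], [-20.7, 23.3])
231.0 L (239, [-18.0, -16.8, -14.8], [-16.5, 23.4]) R (174, [14.5, 16.7, 17.7], [-17.2, 23.3])
237.0 L (251, [-15.8, -14.5, -12.0], [-13.6, 23.6]) R (155, [12.0, 14.7, 15.7], [-10.8, 23.5])
243.0 L (240, [-13.6, -12.3, -9.8], [-10.8, 23.6]) R (138, [9.9, 12.4, 13.8], [-5.0, 23.4])
249.0 L (215, [-11.4, -10.2, -7.2], [-7.9, 23.7]) R (94, [7.4, 10.0, 11.4], [9.4, 23.6])
255.0 L (116, [-9.0, -7.7, -5.8], [11.4, 23.7]) R (83, [5.9, 7.8, 9.2], [11.2, 23.7])
261.0 L (128, [-9.7, -5.7, -0.2], [-1.5, 23.4]) R (127, [0.3, 5.8, 9.7], [3.4, 23.2])
267.0 L (422, [-9.4, -2.2, -0.1], [-15.2, 13.8]) R (332, [0.0, 1.6, 8.9], [-15.7, 13.7])
273.0 L (47, [-6.6, -4.2, -2.9], [-13.1, 13.9]) R (125, [2.5, 2.9, 6.1], [-15.0, 13.8])
279.0 L (38, [-7.3, -5.3, -3.4], [12.8, 14.1]) R (111, [2.7, 3.2, 6.5], [-14.1, 13.8])
285.0 L (55, [-7.5, -5.1, -3.7], [8.0, 14.2]) R (131, [3.2, 3.5, 6.8], [-13.3, 13.9])
291.0 L (78, [-8.1, -4.6, -4.1], [-8.4, 14.2]) R (161, [3.6, 3.9, 7.4], [-13.7, 13.9])
297.0 L (63, [-8.3, -5.7, -4.6], [-14.1, 14.3]) R (182, [4.0, 4.3, 7.6], [-14.1, 13.8])
303.0 L (66, [-8.9, -6.7, -5.0], [10.6, 14.2]) R (186, [4.3, 4.8, 8.2], [-13.6, 14.0])
309.0 L (525, [-9.7, -7.7, -5.5], [-14.8, 14.0]) R (547, [4.7, 6.6, 8.8], [-14.9, 13.8])
315.0 L (135, [-9.2, -7.7, -6.0], [-13.8, 13.3]) R (154, [5.3, 6.9, 8.6], [-14.3, 13.0])
321.0 L None R None
[0.54746415 0.14353501 0.25465099]
```

View pics/d1.png

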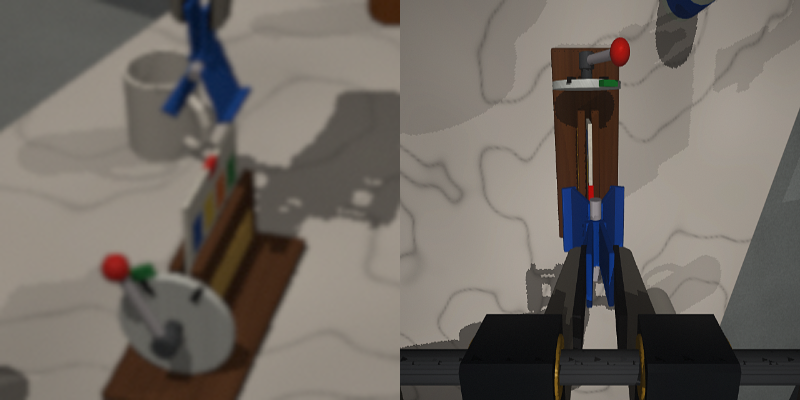

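The side view shows the card raised and the lever in the green notch. The clip hangs upright and gaping above the red mark, centred to about 1 mm. One last check of the card's line against the clip, then down.

```bash
python3 - <<'E'
from h import *
w=snap('wrist');P,m=clip(w,((.215,.222),(.305,.316)));stand(w)
q=(P-O);q=np.concatenate([q[...,:2]@np.array([[np.cos(Y),-np.sin(Y)],[np.sin(Y),np.cos(Y)]]),q[...,2:]],-1)*1000
k=q[(q[...,2]>151)&(q[...,2]<161)&(abs(q[...,0])<12)&(abs(q[...,1])<70)]
print(len(k),np.percentile(k,[2,50,98],axis=0).round(1));print('slope deg',np.degrees(np.polyfit(k[:,1],k[:,0],1)[0]),np.polyfit(k[:,1],k[:,0],1)[1])
from scipy.spatial.transform import Rotation as R
s=arm.read_state();r=R.from_quat(s['orientation'][[1,2,3,0]]);print(r.inv().apply([0,0,-7.7]))
E
```

```text
rect 2353 ((544.990234375, 141.320068359375), (61.67206954956055, 49.98346710205078), 16.604307174682617)
rect 1433 ((544.4993286132812, 141.67300415039062), (18.791553497314453, 30.269493103027344), 16.474088668823242)
red [351.  61.] 830 [0.5426 0.272  0.1406] [0.555  0.2842 0.1453]
red [304. 230.] 129 [0.5432 0.1459 0.1567] [0.5473 0.1527 0.1586]
638 [[-2.500e+00 -1.600e+00  1.533e+02]
 [ 1.000e-01  3.080e+01  1.560e+02]
 [ 2.800e+00  6.350e+01  1.576e+02]]
slope deg 0.14759572050118874 -0.0043410809406970305
[-2.04573620e-04 -5.98352163e-01  7.67671640e+00]
```

Emit:
step_arm(
  commands=[
    [[0.1,-0.05,0],[0,0,-0.4],255],
    [[0,-0.1,1.3],[0,0,0],255],
    [[0,-0.1,1.3],[0,0,0],255],
    [[0,-0.1,1.3],[0,0,0],255],
    [[0,-0.1,1.3],[0,0,0],255],
    [[0,-0.1,1.3],[0,0,0],255],
    [[0,-0.1,1.2],[0,0,0],255],
    [[0,0,0],[0,0,0],255],
    [[0,0,0],[0,0,0],255],
    [[0,0,0],[0,0,0],255],
    [[0,0,0],[0,0,0],255],
    [[0,0,0],[0,0,0],255],
  ],
)

```text
t: 16.95
tool_pos: [0.5468, 0.1448, 0.1782]
orientation: [0.024, 0.595, 0.803, 0.032]
wrist_force: [-1.1, -0.7, -1.3]
opening: 0.204
finger_force: 36.0
```

```bash
python3 - <<'E'
from h import *
w=snap('wrist');sprof(w,126,246,10);clip(w,((.135,.146),(.225,.24)));stand(w);stand(snap('side'));s=arm.read_state();print(s['tool_pos'],s['wrist_force'],s['opening'],s['joint_vel'].round(4))
E
```

```text
z [106.  236.8]
131.0 L (32, [-2.7, -2.5, -2.4], [35.1, 53.6]) R None
141.0 L (1298, [-30.2, -25.2, -19.7], [-22.7, 24.6]) R (1137, [20.4, 25.6, 30.6], [-20.8, 24.5])
151.0 L (399, [-19.9, -17.9, -15.9], [-17.6, 24.7]) R (294, [16.1, 18.5, 20.4], [-17.8, 24.6])
161.0 L (416, [-16.2, -14.3, -11.9], [-12.5, 24.8]) R (273, [12.0, 14.8, 16.7], [-10.7, 24.8])
171.0 L (364, [-12.6, -10.9, -7.8], [-7.3, 24.8]) R (177, [7.7, 10.9, 12.6], [-0.9, 24.9])
181.0 L (208, [-9.1, -7.0, -4.9], [12.5, 25.1]) R (168, [4.8, 6.5, 9.2], [12.6, 25.0])
191.0 L (466, [-9.5, -2.4, -0.2], [-13.1, 15.2]) R (427, [0.1, 1.8, 9.7], [-13.8, 15.1])
201.0 L (67, [-7.3, -5.0, -2.9], [-11.0, 15.3]) R (204, [2.7, 3.1, 6.4], [-12.9, 15.2])
211.0 L (114, [-8.1, -4.8, -3.8], [-2.9, 15.4]) R (251, [3.3, 3.7, 7.1], [-12.8, 15.2])
221.0 L (97, [-8.4, -6.1, -4.4], [-9.4, 15.5]) R (282, [3.9, 4.4, 7.8], [-12.7, 15.5])
231.0 L (596, [-9.6, -7.6, -5.4], [-13.3, 15.4]) R (701, [4.6, 6.1, 8.7], [-13.4, 15.3])
241.0 L (117, [-9.3, -7.5, -6.2], [-12.7, 14.2]) R (141, [5.3, 6.9, 8.5], [-13.1, 14.5])
rect 2435 ((544.479736328125, 142.78915405273438), (61.832767486572266, 49.55433654785156), 17.13446807861328)
rect 1582 ((544.1204223632812, 143.16278076171875), (19.54747772216797, 30.450788497924805), 16.980539321899414)
red [373.  46.] 1465 [0.5423 0.2718 0.1406] [0.5548 0.2841 0.1451]
red [263. 290.] 59 [0.5365 0.2796 0.1387] [0.5451 0.2861 0.1443]
[0.54668247 0.14478098 0.17804399] [ 0.00513701 -0.11745198 -1.72320365] 0.20500232094164816 [-0.0007  0.0032  0.0009 -0.0007 -0.0003 -0.0017]
```

The clip is square to the card and centred. The card's edge is about 21 mm inside the gap with clearance on both sides, nothing is loaded and the arm is still.

```bash
python3 -c "
from rig import arm
print(arm.hand_in())"
```

```text
the job is handed in; nothing more can be done
None
```

The job is handed in: the lever is in its green notch with the card raised, and the clip is held wide open over the red mark, square to the card, with the card's edge about 21 mm inside the jaws and not touched.

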